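# Hold the battery canister's bayonet lid at its purge mark

## Task

Close the battery transport canister only as far as its purge position: set the red bayonet lid into the mouth with its yellow pointer at the white entry mark, press it fully home, then twist it clockwise (seen from above) until the pointer stands over the green mark, halfway to the lock. Stop there, without turning on into the spring catch that clicks at the end, and finish while still holding the lid, because a spring turns it back as soon as it is let go. Leave the other things on the bench where they are.

Things in the scene. Friction and masses are not known exactly. Their poses are not given: they have to be found in the camera images.
- lid: Loose bayonet lid, 0.15 to 0.27 kg, lying plug down. Origin: centre of the plug's underside; z up, x towards the yellow pointer. Steel plug 55 mm diameter (foot chamfered to 49), z 0 to 20 mm; red plate 80 mm diameter, z 20 to 28. Two steel lugs on the plug at +y and -y, out to 35 mm from the axis, 12 mm wide along x, z 0 to 9.
- lid_grip (a point): Centre of the lid's black grip bar, on the lid's axis, 45 mm above its origin. The bar stands on the red plate: 62 mm long along the lid's x, 14 mm thick along its y, 28 to 62 mm above the origin; a yellow stripe on top marks the pointer's half.
- pointer (a point): Point near the tip of the lid's yellow pointer: 53 mm from the lid's axis along its +x, 24 mm above its origin. The pointer is a tab 8 mm thick on the plate's rim, reaching 57 mm from the axis.
- canister: Aluminium canister, 88 mm diameter, clamped on a blue stand 150 mm square; fixed. Origin: on the bench on its axis; z up, x towards the green mark. Once the lid is home its lugs, 2 mm below the lip, can turn clockwise; after 0.13 rad free turn they push a sprung ring (0.12 N m, rising to 0.19 at the green mark) that turns the lid back if let go.
- mouth (a point): Centre of the canister's mouth at the rim, 115 mm above the bench: hole 59 mm diameter in a steel lip 9 mm thick, with two opposite slots for the lugs, 18 mm wide, out to 38 mm from the axis, square to the direction of the white entry mark. Fully home, the lid's plate rests on the rim, so its origin is 95 mm above the bench.
- entry_mark (a point): Where the lid's pointer point is when the lid is home and not yet turned: over the white mark, 53 mm from the canister's axis, 119 mm above the bench, 0.6 rad counterclockwise (from above) of the canister's x. The lid enters with its x axis pointing here.
- purge_mark (a point): Where the lid's pointer point must be held: over the green mark (12 mm wide), 53 mm from the canister's axis along its +x, 119 mm above the bench, 0.6 rad clockwise of the entry mark. The marks are on a dark index plate, top 112 mm above the bench, reaching 85 mm along the canister's +x and 54 mm to either side.
- lock_catch (a joint): Sprung steel ball of the lock, 14 mm diameter, by the red mark, 0.55 rad clockwise of the green mark, 61 mm from the axis. Value: how far it is pushed outward (m), 0 at rest, 0.001 to 0.003 as the pointer clicks past. The pointer meets it about 0.4 rad clockwise of the green mark.
- tape_roll: Bystander: roll of clear tape lying flat, 84 mm diameter, 48 mm high; origin under its centre.
- carton_small: Bystander: small carton 70 x 60 x 50 mm with a red diamond; origin under its centre.
- carton_tall: Bystander: carton 80 x 90 x 90 mm with a yellow diamond; origin under its centre.
- cutter: Bystander: black box cutter lying flat, about 145 mm long, 20 mm wide, 12 mm high, along its x.
- marker: Bystander: black and red marker lying flat, 130 mm long, 12 mm thick, along its x.
- cell: Bystander: blue battery cell standing upright, 34 mm diameter, 70 mm high; origin under its centre.
Mind the look-alikes: they are no part of the job. Leave any pink or turquoise look-alike of the lid alone.

How it is judged (in metres and radians):
On the way, in this order (a step that is already met when the one before it is completed fails the run):
1. the lid is fully home in the mouth with its pointer at the white entry mark (z of lid in the frame of canister between 0.09 and 0.098 m and horizontal distance between lid and mouth below 0.004 m and angle between lid's own z axis and vertical below 0.07 rad and horizontal distance between pointer and entry_mark below 0.01 m), for 0.1 s.
2. the lid, still home, is held by the gripper with its pointer over the green mark (z of lid in the frame of canister between 0.09 and 0.098 m and horizontal distance between lid and mouth below 0.004 m and angle between lid's own z axis and vertical below 0.07 rad and horizontal distance between pointer and purge_mark below 0.008 m and contact force between lid and the fingers above 1.5 N and value of joint lock_catch below 0.001 m), for 0.5 s.
At the end, for the whole second after the job is handed in: The lid is home in the mouth (origin within 3 mm of its seat in height, 4 mm sideways, tilt under 0.07 rad), its pointer within 8 mm of the purge mark, still, gripped by the fingers (over 1.5 N), and the lock catch is not pushed (all of step 2 and angular speed of lid below 0.15 rad/s); the arm keeps its last pose, push and grip.
It fails at once if the seated lid is turned on into the lock: the catch is pushed more than 1.2 mm or the pointer is more than about 0.5 rad past the green mark (value of joint lock_catch above 0.0012 m or (z of lid in the frame of canister below 0.1 m and horizontal distance between lid and mouth below 0.006 m and y of pointer in the frame of canister below -0.026 m and x of pointer in the frame of canister above 0 m)).
It fails at once if a bystander on the bench is moved more than 25 mm (distance of any of tape_roll, carton_small, carton_tall, cutter, marker, cell from where it was at the start of the episode above 0.025 m).
It also fails if it takes over 38 s, if anything falls off the work surface, if the arm or the gripper's body presses on something with over 40 N, if the wrist force passes 120 N, or if a joint passes its speed limit or range.

## Robot

A 7-joint arm with a two-finger parallel gripper is mounted at the origin on the work surface. World frame = base frame: x ahead of the robot, y to its left, z up, the work surface at z = 0. Lengths are in m, angles in degrees, forces in N, time in s.
With the tool pointing down it reaches from about 0.425 to 0.875 m from the base axis. Payload 4.7 kg.
Tool frame: the origin (TCP) lies on the mounting face of the last link; the fingertips stand 182 mm ahead of it and the grasp point (between the pads) lies 164 mm ahead of it; z points along the fingers, y is the line along which they close (so a half turn about z gives the same grasp; the last joint's range is limited). The gripper opens to 87 mm and grips with 3 to 60 N. Pads are 19 mm wide; open, the fingers measure 117 mm over their backs; the gripper's body (75 mm by 190 mm) begins 51 mm behind the grasp point.
Start: joints at [72.198, 18.392, -4.016, 83.108, 1.295, 78.541, -3.26], TCP at [0.207, -0.616, 0.405] pointing down, gripper open.
Joint ranges: [-163.93, 163.93], [-17.29, 119.83], [-79.2, 71.16], [3.27, 140.29], [-89.18, 269.18], [5.43, 117.66], [-154.24, 154.24]. Speed limits (degrees/s): [147.25, 147.25, 180, 180, 180, 180, 180].

## Interface

Orientations are given as [roll, pitch, yaw] about the fixed x, y, z axes, in that order (R = Rz(yaw) Ry(pitch) Rx(roll)).
In Python, from cell import env gives the robot as it stands.
- The arm moves only by the tool servo_tool, never from a script. Its argument "plan" is a list of rows, each an object with "xyz": the shift along the tool's x, y, z in cm, a list of three; "twist": the turn, a rotation vector about the tool's x, y, z in degrees, a list of three; "jaw": the closure, from 0 (fully open) to 1 (shut). In form: [{"xyz": [x, y, z], "twist": [wx, wy, wz], "jaw": jaw}, ...]. A call has 1 to 10 rows; each row is the pose to reach, as a shift and turn from the pose commanded when the call began, along the tool's axes at that moment; what a row does not reach only later rows make up. A row lasts 1/12 s, in which the tool goes at most 41.7 mm and 7.16 degrees, less where a joint would pass 70% of its speed; a pose out of reach is approached as far as the arm can. A call with a gripper value outside its range is refused whole. The fingers move at their own pace and stop on an object; "newtons" is the grip in N (left out, the last holds). Time passes only in rows, so rows that repeat a pose let the fingers close. It gives the time, the measured TCP pose, the force, the opening and the grip force at its end, in the units of the state.
- env.get_obs(): the state, without advancing time (a new reading comes with each control period).
- env.read_camera(name): name is "scene" or "top"; returns a dict with "img" (400x640x3 uint8, red, green, blue), "camera_matrix" (3x3 intrinsics, pixels), "R" (3x3) and "t" (3): a world point X has camera coordinates R X + t. Camera axes: x right, y down, z forward; pixel columns grow to the right and rows downward; lengths in m; the calibration is good to about 2 mm. A picture is of the moment at which its call begins. There is no depth.
- env.sign_off(): hands the job in; it is judged then, once.
The state is a dict: "time_s": time; "qpos": joint angles; "joint_velocities": joint speeds; "effort": joint torques, N m; "tool_pos": TCP position; "tool_rot": TCP orientation; "force": force on the tool from outside, world axes, zero at the start; "wrist_torque": the same for the moment, N m; "grip_width": finger opening in m; "grasp_force": force on a finger pad.
Only numpy, scipy, OpenCV 4.12 (cv2) and the standard library are available. Lean on these libraries where they do the work, as an engineer would, in place of code of your own. Each camera call takes 0.05 s, during which the arm holds its last target. There are 200 camera calls.

## Working session

There is one attempt and no reset: what is moved stays moved. The work goes in short steps, Python scripts to look and compute and a tool call to move; the robot and the scene stay as the last step left them, time stands still between calls to the robot, and variables do not carry over. Pictures are saved under pics/ and viewed, at most 10 in all, crops included, and the job is handed in when it is done.

Besides the shell and the picture viewer there is one more tool, called after "Emit:" as name(argument=value, ...) on one line, values as JSON. servo_tool: Moves the arm, as the interface text tells. Its arguments: {"type":"object","properties":{"plan":{"type":"array","items":{"type":"object","properties":{"xyz":{"type":"array","items":{"type":"number"}},"twist":{"type":"array","items":{"type":"number"}},"jaw":{"type":"number"}}}},"newtons":{"type":"number"}},"required":["plan"]}

```bash
mkdir -p pics; ls; python3 - <<'E'
from cell import env
import cv2
for n in("scene","top"):
    c=env.read_camera(n); cv2.imwrite(f"pics/{n}0.png",c["img"][:,:,::-1]); print(n,c["camera_matrix"],c["R"],c["t"])
print(env.get_obs())
E
```

```text
pics
scene [[455.34868069   0.         312.71266375]
 [  0.         455.34868069 201.65004367]
 [  0.           0.           1.        ]] [[-3.34978206e-01  9.42225845e-01  2.41902292e-04]
 [ 7.77407978e-01  2.76527537e-01 -5.64950756e-01]
 [-5.32378096e-01 -1.89058134e-01 -8.25124587e-01]] [ 0.15763134 -0.3840797   1.47901822]
top [[465.59370816   0.         320.28160738]
 [  0.         465.59370816 194.77737028]
 [  0.           0.           1.        ]] [[-0.0134961  -0.99980083  0.01470191]
 [-0.99391699  0.01180654 -0.10949714]
 [ 0.10930175 -0.01609026 -0.99387838]] [0.00477964 0.55070382 1.39512889]
{'time_s': 0.1, 'qpos': array([72.19717895, 18.43670812, -4.0150824 , 83.16667618,  1.29327991,
       78.54082643, -3.25993479]), 'joint_velocities': array([-0.04763411, -0.09053712, -0.18362404, -0.09690564, -0.03767535,
       -0.02648718, -0.03807363]), 'effort': array([-7.08092157e-04, -4.92573130e+01, -4.06026402e-01, -3.13403141e+01,
       -6.41111727e-02,  3.94409441e-02,  5.58981264e-05]), 'tool_pos': array([ 0.20735428, -0.6158582 ,  0.40375988]), 'tool_rot': array([-1.79900922e+02,  3.82772345e-03,  1.86116875e+01]), 'force': array([ 0.1117731 ,  0.46069943, -0.93003116]), 'wrist_torque': array([ 0.05320216, -0.03967842,  0.03759846]), 'grasp_force': 0.0, 'grip_width': 0.08691221779421027}
```

View pics/scene0.png

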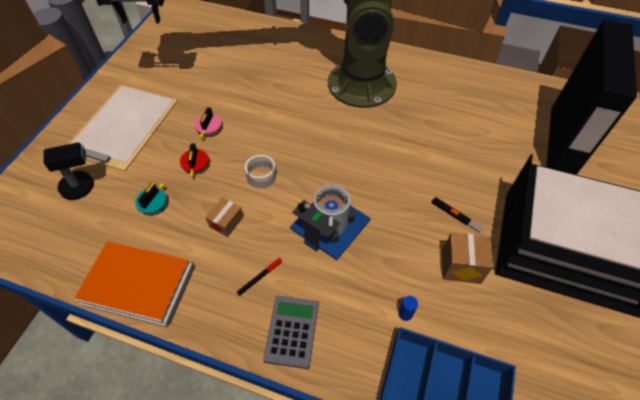

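View pics/top0.png

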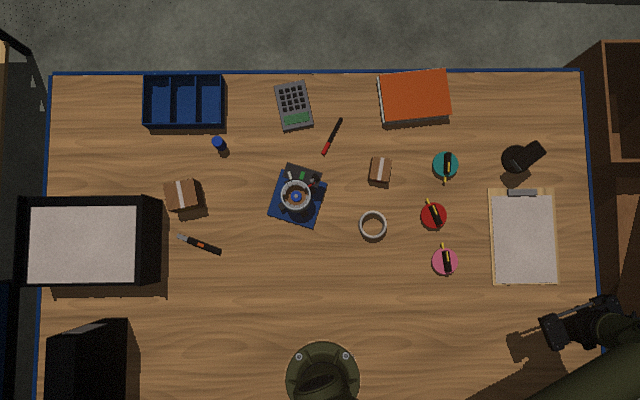

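Candidates in the top view are red (433,216), pink (445,262) and turquoise (445,166). The task asks for a red plate, so the one at (433,216) fits. I'll confirm it in one enlarged crop, together with the canister.

```bash
python3 - <<'E'
import cv2,numpy as np
t=cv2.imread("pics/top0.png");s=cv2.imread("pics/scene0.png")
r=lambda im,x,y,w=50,h=40:cv2.resize(im[y-h//2*1:y+h//2,x-w//2:x+w//2],None,fx=8,fy=8,interpolation=cv2.INTER_CUBIC)[:300,:400]
a=cv2.resize(t[196:236,408:458],(400,300));
f=lambda im,x,y,w,h:cv2.resize(im[y:y+h,x:x+w],(400,300),interpolation=cv2.INTER_CUBIC)
cv2.imwrite("pics/crop.png",np.vstack([np.hstack([f(t,408,196,52,39),f(t,256,156,80,60)]),np.hstack([f(s,168,140,52,39),f(s,290,180,80,60)])]))
E
```

```text
(no output)
```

View pics/crop.png

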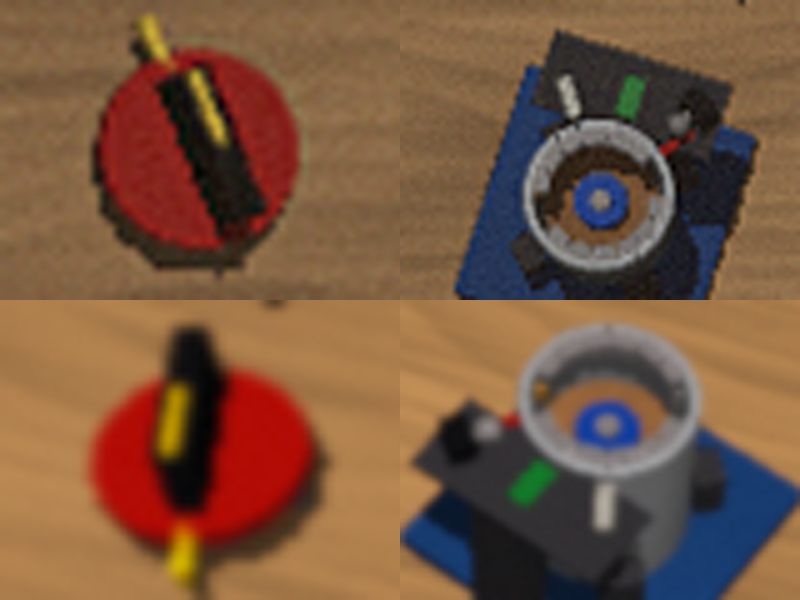

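The crop confirms the red lid. Its plate is centred at about (433,216), with the pointer up-left at about (427,200). The canister rim is at about (295,196), white mark about (290,175), green about (302,175), with the catch and red mark clockwise of green. Next I measure in both views.

```bash
cat > h.py <<'E'
import cv2,numpy as np
from cell import env
def ray(c,uv,z):
    K,R,t=c["camera_matrix"],c["R"],np.array(c["t"]).ravel(); C=-R.T@t
    d=R.T@np.linalg.solve(K,[uv[0],uv[1],1.]); return (C+d*(z-C[2])/d[2])
def proj(c,X):
    p=c["camera_matrix"]@(c["R"]@np.asarray(X)+np.array(c["t"]).ravel()); return p[:2]/p[2]
def fit(P):  # algebraic circle
    A=np.c_[2*P,np.ones(len(P))]; s=np.linalg.lstsq(A,(P**2).sum(1),rcond=None)[0]
    return s[:2],np.sqrt(s[2]+s[:2]@s[:2])
def big(m,roi):
    x,y,w,h=roi; k=np.zeros_like(m); k[y:y+h,x:x+w]=m[y:y+h,x:x+w]
    n,l,s,ce=cv2.connectedComponentsWithStats(k); i=1+np.argmax(s[1:,4]); return (l==i).astype(np.uint8),ce[i],s[i,4]
E
python3 - <<'E'
from h import *
roi={"top":((405,190,55,50),(255,155,80,75)),"scene":((170,140,50,40),(288,180,85,65))}
for n in("top","scene"):
    c=env.read_camera(n); im=c["img"]; hsv=cv2.cvtColor(im,cv2.COLOR_RGB2HSV); H,S,V=[hsv[...,i].astype(int) for i in range(3)]
    red=(((H<5)|(H>174))&(S>180)&(V>70)).astype(np.uint8)
    yel=((H>20)&(H<34)&(S>150)&(V>110)).astype(np.uint8)
    a,b=roi[n]
    m,ce,ar=big(red,a); k=np.zeros_like(red);x,y,w,h=a;k[y:y+h,x:x+w]=red[y:y+h,x:x+w]
    hull=cv2.convexHull(cv2.findNonZero(k))[:,0].astype(float)
    P=np.array([ray(c,p,.028)[:2] for p in hull]); print(n,"lid circle",*fit(P),ce,ar)
    nn,l,s,cc=cv2.connectedComponentsWithStats(yel[y:y+h,x:x+w].copy())
    for i in range(1,nn):
        uv=cc[i]+[x,y]; print(" yel",uv,s[i,4],"z28",ray(c,uv,.028)[:2],"z62",ray(c,uv,.062)[:2])
    gre=((H>45)&(H<80)&(S>120)&(V>60)).astype(np.uint8); g,gc,ga=big(gre,b); print(" green",gc,ga,ray(c,gc,.112)[:2])
    gp=np.array([ray(c,p,.112)[:2] for p in cv2.findNonZero(g)[:,0]]); 
    w_,v_=np.linalg.eigh(np.cov(gp.T)); print(" green axis deg",np.degrees(np.arctan2(v_[1,1],v_[0,1])))
    gray=((S<45)&(V>115)).astype(np.uint8); x,y,w,h=b
    nn,l,s,cc=cv2.connectedComponentsWithStats(gray[y:y+h,x:x+w].copy())
    for i in range(1,nn):
        if s[i,4]<6: continue
        uv=cc[i]+[x,y]; print(" gray",uv,s[i,4],ray(c,uv,.112)[:2])
        if s[i,4]>100:
            hl=cv2.convexHull(cv2.findNonZero((l==i).astype(np.uint8)))[:,0]+[x,y]
            print("  rim",*fit(np.array([ray(c,p,.115)[:2] for p in hl])))
    blue=((H>100)&(H<125)&(S>150)).astype(np.uint8); bm,bc,ba=big(blue,b)
    P=np.array([ray(c,p,.0)[:2] for p in cv2.convexHull(cv2.findNonZero(bm))[:,0]],np.float32); print(" blue rect",cv2.minAreaRect(P*1000))
E
```

```text
top lid circle [ 0.48461753 -0.3475042 ] 0.038877859774209746 [427.36915888 217.07009346] 214
 yel [427.25       199.91666667] 12 z28 [ 0.5311721  -0.33073665] z62 [ 0.52790721 -0.32231437]
 yel [434.6 209.6] 15 z28 [ 0.50107437 -0.3521969 ] z62 [ 0.49853073 -0.34326036]
 green [301.53333333 175.33333333] 30 [0.59901895 0.05265061]
 green axis deg 163.58606202265813
 gray [289.55555556 174.83333333] 18 [0.60087218 0.08729882]
 gray [295.04135338 194.16541353] 266 [0.54436393 0.07185338]
  rim [0.54356094 0.07125135] 0.042451037143433366
 gray [295.28571429 195.42857143] 7 [0.54069289 0.07117742]
 blue rect ((563.0013427734375, 131.42967224121094), (21.637672424316406, 145.69046020507812), 71.93450927734375)
scene lid circle [ 0.48884556 -0.34201971] 0.039154196019025804 [194.79836512 161.1280654 ] 367
 yel [190.04545455 155.09090909] 22 z28 [ 0.47582945 -0.36151267] z62 [ 0.49893966 -0.34063833]
 yel [191.44444444 173.55555556] 18 z28 [ 0.53267985 -0.32674459] z62 [ 0.55380829 -0.30708224]
 green [315.92156863 216.23529412] 51 [0.59984724 0.0538371 ]
 green axis deg 167.347031239562
 gray [331.55392157 202.74754902] 408 [0.551692   0.07617275]
  rim [0.55622634 0.07684899] 0.04927637038010003
 gray [307.2 205. ] 10 [0.5770699  0.02402275]
 gray [331.125 204.875] 8 [0.55780521 0.07712055]
 blue rect ((550.46923828125, 114.64323425292969), (65.76792907714844, 147.64810180664062), 60.77891540527344)
```

Emit:
servo_tool(plan=[{"xyz":[35,-16.7,8],"twist":[0,0,-1.9],"jaw":0},{"xyz":[35,-16.7,8],"twist":[0,0,-1.9],"jaw":0},{"xyz":[35,-16.7,8],"twist":[0,0,-1.9],"jaw":0},{"xyz":[35,-16.7,8],"twist":[0,0,-1.9],"jaw":0},{"xyz":[35,-16.7,8],"twist":[0,0,-1.9],"jaw":0},{"xyz":[35,-16.7,8],"twist":[0,0,-1.9],"jaw":0},{"xyz":[35,-16.7,8],"twist":[0,0,-1.9],"jaw":0},{"xyz":[35,-16.7,8],"twist":[0,0,-1.9],"jaw":0},{"xyz":[35,-16.7,8],"twist":[0,0,-1.9],"jaw":0},{"xyz":[35,-16.7,8],"twist":[0,0,-1.9],"jaw":0}])

```text
time_s: 1.03
tool_pos: [0.4894, -0.3406, 0.3238]
tool_rot: [-179.8, -0.1, 20.9]
force: [0.7, 0.5, -0.2]
grip_width: 0.0868
grasp_force: 0.0
```

```bash
cat >> h.py <<'E'
from scipy.spatial.transform import Rotation as Ro
def go(x,y,z,yaw):
    o=env.get_obs(); R=Ro.from_euler("xyz",o["tool_rot"],degrees=True)
    T=Ro.from_euler("xyz",[180,0,yaw],degrees=True)
    print("t",o["time_s"],"pos",o["tool_pos"].round(4),"rot",o["tool_rot"].round(2),"F",o["force"].round(1),"M",o["wrist_torque"].round(2),"grip",round(o["grip_width"],4),round(o["grasp_force"],1))
    print("xyz cm",(R.inv().apply(np.array([x,y,z])-o["tool_pos"])*100).round(2),"twist",np.degrees((R.inv()*T).as_rotvec()).round(2))
E
python3 -c "
from h import *
go(.486,-.346,.214,20.5)"
```

```text
t 1.0333 pos [ 0.4894 -0.3406  0.3238] rot [-1.7985e+02 -1.3000e-01  2.0880e+01] F [ 0.7  0.5 -0.2] M [ 0.08 -0.06  0.  ] grip 0.0868 0.0
xyz cm [-0.53  0.42 10.97] twist [-0.15 -0.13  0.38]
```

Emit:
servo_tool(plan=[{"xyz":[0,0,0],"twist":[0,0,0],"jaw":0},{"xyz":[0,0,0],"twist":[0,0,0],"jaw":0},{"xyz":[0,0,0],"twist":[0,0,0],"jaw":0}])

```text
time_s: 1.28
tool_pos: [0.4851, -0.3471, 0.3247]
tool_rot: [180.0, 0.1, 20.4]
force: [-0.6, 0.3, 0.2]
grip_width: 0.0874
grasp_force: 0.0
```

```bash
python3 - <<'E'
from h import *
go(.486,-.346,.214,20.5)
c=env.read_camera("top");d=env.read_camera("scene")
f=lambda im,x,y,w,h:cv2.resize(im[y:y+h,x:x+w,::-1],(400,300),interpolation=cv2.INTER_CUBIC)
cv2.imwrite("pics/a.png",np.hstack([f(c["img"],380,170,100,75),f(d["img"],150,100,100,75)]))
E
```

```text
t 1.2833 pos [ 0.4851 -0.3471  0.3247] rot [1.7997e+02 7.0000e-02 2.0450e+01] F [-0.6  0.3  0.2] M [-0.04  0.01  0.06] grip 0.0874 0.0
xyz cm [ 0.13 -0.07 11.07] twist [ 0.03  0.07 -0.05]
```

View pics/a.png

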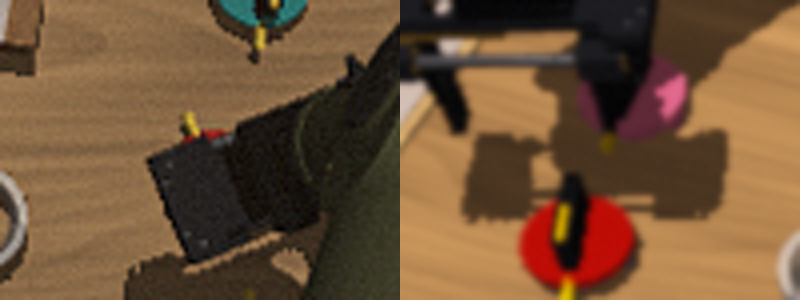

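The picture shows the lid unmoved (pointer at about (427,200) in the top view), with the gripper body aligned above it. The scene view shows the same. Next I descend and grip.

Emit:
servo_tool(plan=[{"xyz":[0.1,0,3],"twist":[0,0,0],"jaw":0},{"xyz":[0.1,0,6],"twist":[0,0,0],"jaw":0},{"xyz":[0.1,0,8.5],"twist":[0,0,0],"jaw":0},{"xyz":[0.1,0,10],"twist":[0,0,0],"jaw":0},{"xyz":[0.1,0,10.9],"twist":[0,0,0],"jaw":0},{"xyz":[0.1,0,10.9],"twist":[0,0,0],"jaw":0},{"xyz":[0.1,0,10.9],"twist":[0,0,0],"jaw":0.3},{"xyz":[0.1,0,10.9],"twist":[0,0,0],"jaw":0.6},{"xyz":[0.1,0,10.9],"twist":[0,0,0],"jaw":1},{"xyz":[0.1,0,10.9],"twist":[0,0,0],"jaw":1}], newtons=45)

```text
time_s: 2.22
tool_pos: [0.4872, -0.3461, 0.2172]
tool_rot: [179.9, -0.1, 20.5]
force: [-0.2, 0.1, -0.6]
grip_width: 0.0681
grasp_force: 0.0
```

Emit:
servo_tool(plan=[{"xyz":[0,0,0],"twist":[0,0,0],"jaw":1},{"xyz":[0,0,0],"twist":[0,0,0],"jaw":1},{"xyz":[0,0,0],"twist":[0,0,0],"jaw":1},{"xyz":[0,0,0],"twist":[0,0,0],"jaw":1},{"xyz":[0,0,0],"twist":[0,0,0],"jaw":1},{"xyz":[0,0,0],"twist":[0,0,0],"jaw":1}])

```text
time_s: 2.72
tool_pos: [0.4867, -0.3457, 0.2157]
tool_rot: [180.0, 0.0, 20.5]
force: [0.1, 0.4, 0.7]
grip_width: 0.0283
grasp_force: 0.0
```

```bash
python3 -c "
from h import *
go(.544,.0713,.37,16.2)"
```

```text
t 2.7167 pos [ 0.4867 -0.3457  0.2157] rot [1.800e+02 1.000e-02 2.051e+01] F [0.1 0.4 0.7] M [-0.02 -0.01 -0.01] grip 0.0283 0.0
xyz cm [ 19.97 -37.05 -15.43] twist [0.   0.01 4.31]
```

Emit:
servo_tool(plan=[{"xyz":[0,0,0],"twist":[0,0,0],"jaw":1},{"xyz":[0,0,0],"twist":[0,0,0],"jaw":1},{"xyz":[0,0,0],"twist":[0,0,0],"jaw":1},{"xyz":[0,0,0],"twist":[0,0,0],"jaw":1},{"xyz":[0,0,0],"twist":[0,0,0],"jaw":1},{"xyz":[0,0,0],"twist":[0,0,0],"jaw":1}])

```text
time_s: 3.22
tool_pos: [0.4868, -0.3459, 0.2158]
tool_rot: [180.0, -0.0, 20.5]
force: [0.7, 0.1, -0.8]
grip_width: 0.0137
grasp_force: 45.0
```

Emit:
servo_tool(plan=[{"xyz":[0,0,-1],"twist":[0,0,0],"jaw":1},{"xyz":[0,0,-3],"twist":[0,0,0],"jaw":1},{"xyz":[0,0,-6],"twist":[0,0,0],"jaw":1},{"xyz":[0,0,-9],"twist":[0,0,0],"jaw":1},{"xyz":[0,0,-12],"twist":[0,0,0],"jaw":1},{"xyz":[0,0,-14],"twist":[0,0,0],"jaw":1},{"xyz":[0,0,-15.4],"twist":[0,0,0],"jaw":1},{"xyz":[0,0,-15.4],"twist":[0,0,0],"jaw":1},{"xyz":[0,0,-15.4],"twist":[0,0,0],"jaw":1}])

```text
time_s: 3.97
tool_pos: [0.4867, -0.3455, 0.3703]
tool_rot: [180.0, -0.0, 20.5]
force: [-0.1, 0.0, -2.6]
grip_width: 0.014
grasp_force: 45.0
```

```bash
python3 -c "
from h import *
go(.544,.0713,.37,16.2)"
```

```text
t 3.9667 pos [ 0.4867 -0.3455  0.3703] rot [ 1.7995e+02 -2.0000e-02  2.0520e+01] F [-0.1  0.  -2.6] M [ 0.02  0.01 -0.02] grip 0.014 45.0
xyz cm [ 1.998e+01 -3.703e+01  1.000e-02] twist [ 0.05 -0.03  4.32]
```

Emit:
servo_tool(plan=[{"xyz":[2,-3.7,0],"twist":[0,0,1],"jaw":1},{"xyz":[4,-7.4,0],"twist":[0,0,2],"jaw":1},{"xyz":[6,-11.1,0],"twist":[0,0,3],"jaw":1},{"xyz":[8,-14.8,0],"twist":[0,0,4.3],"jaw":1},{"xyz":[10,-18.5,0],"twist":[0,0,4.3],"jaw":1},{"xyz":[12,-22.2,0],"twist":[0,0,4.3],"jaw":1},{"xyz":[14,-26,0],"twist":[0,0,4.3],"jaw":1},{"xyz":[16,-29.7,0],"twist":[0,0,4.3],"jaw":1},{"xyz":[18,-33.4,0],"twist":[0,0,4.3],"jaw":1},{"xyz":[20,-37,0],"twist":[0,0,4.3],"jaw":1}])

```text
time_s: 4.8
tool_pos: [0.5429, 0.0688, 0.3679]
tool_rot: [-180.0, 0.2, 16.2]
force: [0.2, 0.1, -2.9]
grip_width: 0.0137
grasp_force: 45.0
```

Emit:
servo_tool(plan=[{"xyz":[0,0,0],"twist":[0,0,0],"jaw":1},{"xyz":[0,0,0],"twist":[0,0,0],"jaw":1},{"xyz":[0,0,0],"twist":[0,0,0],"jaw":1},{"xyz":[0,0,0],"twist":[0,0,0],"jaw":1}])

```text
time_s: 5.13
tool_pos: [0.5436, 0.0654, 0.3684]
tool_rot: [180.0, 0.1, 16.1]
force: [-0.0, 0.4, -2.6]
grip_width: 0.0135
grasp_force: 45.0
```

```bash
python3 - <<'E'
from h import *
go(.544,.0713,.37,16.2)
o=env.get_obs();zo=o["tool_pos"][2]-.2158
c=env.read_camera("top");d=env.read_camera("scene")
f=lambda im,x,y,w,h:cv2.resize(im[y:y+h,x:x+w,::-1],(400,300),interpolation=cv2.INTER_CUBIC)
cv2.imwrite("pics/b.png",np.hstack([f(c["img"],240,140,100,75),f(d["img"],280,150,100,75)]))
a=np.radians(o["tool_rot"][2])
for c in(c,d):
    hsv=cv2.cvtColor(c["img"],cv2.COLOR_RGB2HSV); H,S,V=[hsv[...,i].astype(int) for i in range(3)]
    yel=((H>20)&(H<34)&(S>150)&(V>110)).astype(np.uint8)
    nn,l,s,cc=cv2.connectedComponentsWithStats(yel)
    for i in range(1,nn):
        if 270<cc[i][0]<350 and 140<cc[i][1]<240 and s[i,4]>4: 
            p=ray(c,cc[i],zo+.028)-o["tool_pos"]; print(cc[i],s[i,4],"pointer in tool dir",(p[:2]@[np.cos(a),np.sin(a)]).round(4),(p[:2]@[-np.sin(a),np.cos(a)]).round(4))
    red=(((H<5)|(H>174))&(S>180)&(V>70)).astype(np.uint8); m,ce,ar=big(red,(280,140,80,90)); print("red",ce,ar)
    P=np.array([ray(c,p,zo+.026)[:2] for p in cv2.convexHull(cv2.findNonZero(m))[:,0]]); print(fit(P))
E
```

```text
t 5.1333 pos [0.5436 0.0654 0.3684] rot [1.7999e+02 1.5000e-01 1.6090e+01] F [-0.   0.4 -2.6] M [-0.02  0.02  0.01] grip 0.0135 45.0
xyz cm [ 0.2  -0.56 -0.16] twist [ 0.01  0.15 -0.11]
red [325.46808511 147.63829787] 47
(array([ 0.66319519, -0.01983334]), np.float64(0.017052577032184883))
[329.83333333 177.2       ] 30 pointer in tool dir -0.0123 0.001
[328.52 199.04] 25 pointer in tool dir 0.0482 0.0005
red [329.13092551 185.68171558] 443
(array([0.54412619, 0.06596214]), np.float64(0.03901651097962598))
```

View pics/b.png

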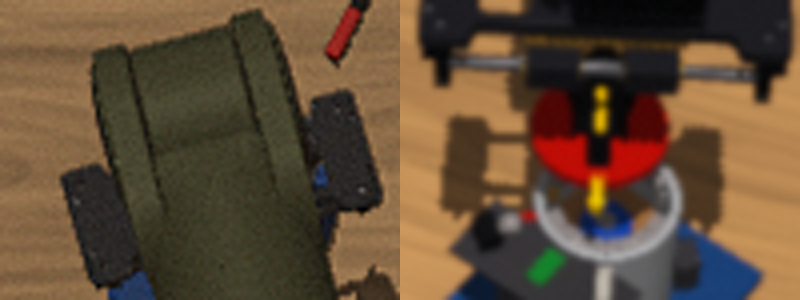

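Emit:
servo_tool(plan=[{"xyz":[0.2,-0.4,1],"twist":[0,0,0],"jaw":1},{"xyz":[0.2,-0.4,2],"twist":[0,0,0],"jaw":1},{"xyz":[0.2,-0.4,2.5],"twist":[0,0,0],"jaw":1},{"xyz":[0.2,-0.4,2.5],"twist":[0,0,0],"jaw":1},{"xyz":[0.2,-0.4,2.5],"twist":[0,0,0],"jaw":1},{"xyz":[0.2,-0.4,2.5],"twist":[0,0,0],"jaw":1}])

```text
time_s: 5.73
tool_pos: [0.5447, 0.0714, 0.3448]
tool_rot: [180.0, -0.0, 16.2]
force: [-0.1, -0.2, -1.3]
grip_width: 0.0135
grasp_force: 45.0
```

```bash
python3 -c "
from h import *
go(.544,.0713,.3108,16.2)"
```

```text
t 5.7333 pos [0.5447 0.0714 0.3448] rot [ 1.800e+02 -1.000e-02  1.621e+01] F [-0.1 -0.2 -1.3] M [0.03 0.02 0.04] grip 0.0135 45.0
xyz cm [-0.07 -0.01  3.4 ] twist [ 0.   -0.01  0.01]
```

Emit:
servo_tool(plan=[{"xyz":[0,0,0.6],"twist":[0,0,0],"jaw":1},{"xyz":[0,0,1.1],"twist":[0,0,0],"jaw":1},{"xyz":[0,0,1.4],"twist":[0,0,0],"jaw":1},{"xyz":[0,0,1.7],"twist":[0,0,0],"jaw":1},{"xyz":[0,0,2],"twist":[0,0,0],"jaw":1},{"xyz":[0,0,2.2],"twist":[0,0,0],"jaw":1},{"xyz":[0,0,2.2],"twist":[0,0,0],"jaw":1},{"xyz":[0,0,2.2],"twist":[0,0,0],"jaw":1}])

```text
time_s: 6.4
tool_pos: [0.5447, 0.0714, 0.3226]
tool_rot: [180.0, 0.0, 16.2]
force: [1.4, 0.2, -2.5]
grip_width: 0.0139
grasp_force: 45.0
```

```bash
python3 -c "
from h import *
go(.544,.0713,.3108,16.2)"
```

```text
t 6.4 pos [0.5447 0.0714 0.3226] rot [1.800e+02 1.000e-02 1.621e+01] F [ 1.4  0.2 -2.5] M [ 0.01  0.02 -0.02] grip 0.0139 45.0
xyz cm [-0.07 -0.01  1.19] twist [0.   0.01 0.01]
```

Emit:
servo_tool(plan=[{"xyz":[0,0,0.3],"twist":[0,0,0],"jaw":1},{"xyz":[0,0,0.5],"twist":[0,0,0],"jaw":1},{"xyz":[0,0,0.7],"twist":[0,0,0],"jaw":1},{"xyz":[0,0,0.9],"twist":[0,0,0],"jaw":1},{"xyz":[0,0,1.1],"twist":[0,0,0],"jaw":1},{"xyz":[0,0,1.2],"twist":[0,0,0],"jaw":1},{"xyz":[0,0,1.2],"twist":[0,0,0],"jaw":1},{"xyz":[0,0,1.2],"twist":[0,0,0],"jaw":1}])

```text
time_s: 7.07
tool_pos: [0.5447, 0.0714, 0.3107]
tool_rot: [180.0, -0.0, 16.2]
force: [-0.3, -0.1, -1.5]
grip_width: 0.0139
grasp_force: 45.0
```

```bash
python3 -c "
from h import *
go(.544,.0713,.3108,16.2)"
```

```text
t 7.0667 pos [0.5447 0.0714 0.3107] rot [180.    -0.    16.21] F [-0.3 -0.1 -1.5] M [ 0.04  0.11 -0.03] grip 0.0139 45.0
xyz cm [-0.07 -0.01 -0.01] twist [ 0.   -0.    0.01]
```

Emit:
servo_tool(plan=[{"xyz":[0,0,0.1],"twist":[0,0,0],"jaw":1},{"xyz":[0,0,0.2],"twist":[0,0,0],"jaw":1},{"xyz":[0,0,0.2],"twist":[0,0,0],"jaw":1},{"xyz":[0,0,0.2],"twist":[0,0,0],"jaw":1}])

```text
time_s: 7.4
tool_pos: [0.5447, 0.0716, 0.3107]
tool_rot: [179.9, -0.0, 16.2]
force: [-5.1, -0.2, 9.4]
grip_width: 0.0135
grasp_force: 45.0
```

```bash
python3 - <<'E'
from h import *
go(.544,.0713,.3108,16.2)
d=env.read_camera("scene")
cv2.imwrite("pics/c.png",cv2.resize(d["img"][150:225,280:380,::-1],(800,600),interpolation=cv2.INTER_CUBIC))
E
```

```text
t 7.4 pos [0.5447 0.0716 0.3107] rot [179.94  -0.    16.21] F [-5.1 -0.2  9.4] M [-0.15  1.18 -0.04] grip 0.0135 45.0
xyz cm [-0.07  0.01 -0.01] twist [ 0.06 -0.    0.01]
```

View pics/c.png

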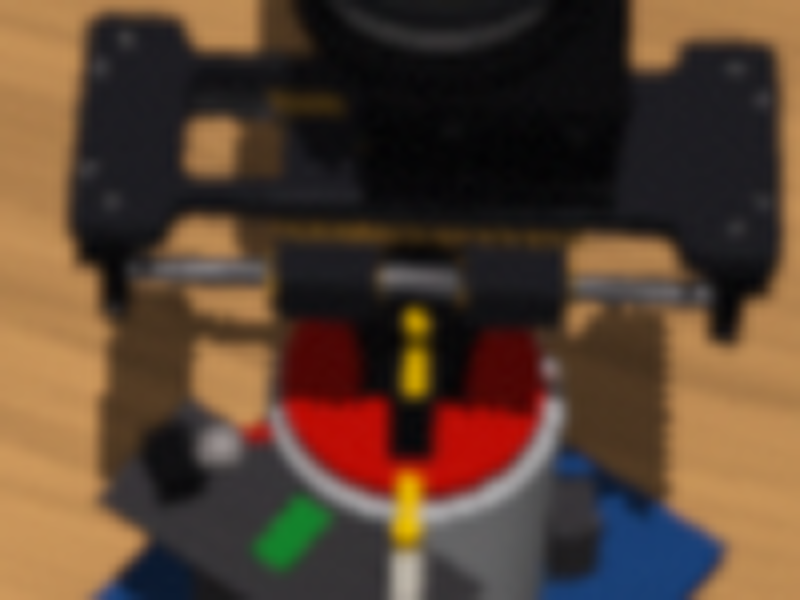

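The lid is seated: contact force is 9 N, z matches, and the yellow pointer runs straight into the white mark at about (331,216). Next I twist.

Emit:
servo_tool(plan=[{"xyz":[-0.07,0,0],"twist":[0,0,0],"jaw":1},{"xyz":[-0.07,0,0],"twist":[0,0,3],"jaw":1},{"xyz":[-0.07,0,0],"twist":[0,0,7],"jaw":1},{"xyz":[-0.07,0,0],"twist":[0,0,11],"jaw":1},{"xyz":[-0.07,0,0],"twist":[0,0,15],"jaw":1},{"xyz":[-0.07,0,0],"twist":[0,0,19],"jaw":1},{"xyz":[-0.07,0,0],"twist":[0,0,23],"jaw":1},{"xyz":[-0.07,0,0],"twist":[0,0,26],"jaw":1},{"xyz":[-0.07,0,0],"twist":[0,0,28],"jaw":1},{"xyz":[-0.07,0,0],"twist":[0,0,28],"jaw":1}], newtons=60)

```text
time_s: 8.28
tool_pos: [0.5447, 0.071, 0.3107]
tool_rot: [180.0, -0.2, -11.9]
force: [-1.4, -2.4, 7.2]
grip_width: 0.0137
grasp_force: 60.0
```

```bash
cat > p.py <<'E'
from h import *
go(.544,.0713,.3108,-18.2)
d=env.read_camera("scene"); hsv=cv2.cvtColor(d["img"],cv2.COLOR_RGB2HSV); H,S,V=[hsv[...,i].astype(int) for i in range(3)]
yel=((H>20)&(H<34)&(S>150)&(V>110)).astype(np.uint8); nn,l,s,cc=cv2.connectedComponentsWithStats(yel)
for i in range(1,nn):
    if 290<cc[i][0]<350 and 190<cc[i][1]<230 and s[i,4]>4:
        p=ray(d,cc[i],.122)[:2]-[.544,.0713]; print(cc[i],s[i,4],p,np.hypot(*p),np.degrees(np.arctan2(p[1],p[0])))
cv2.imwrite("pics/%d.png"%(1000*env.get_obs()["time_s"]),cv2.resize(d["img"][150:225,280:380,::-1],(800,600),interpolation=cv2.INTER_CUBIC))
E
python3 p.py
```

```text
t 8.2833 pos [0.5447 0.071  0.3107] rot [179.96  -0.18 -11.86] F [-1.4 -2.4  7.2] M [-0.27  0.49  0.16] grip 0.0137 60.0
xyz cm [-0.07 -0.02 -0.01] twist [ 0.03 -0.18  6.34]
[326. 196.] 9 [ 0.00033145 -0.01174458] 0.011749256530469813 -88.38346267705599
[321.04 212.04] 25 [ 0.04708882 -0.00807245] 0.04777573749736448 -9.727679337550398
```

Emit:
servo_tool(plan=[{"xyz":[0,0,0],"twist":[0,0,3],"jaw":1},{"xyz":[0,0,0],"twist":[0,0,6],"jaw":1},{"xyz":[0,0,0],"twist":[0,0,7],"jaw":1},{"xyz":[0,0,0],"twist":[0,0,7],"jaw":1},{"xyz":[0,0,0],"twist":[0,0,7],"jaw":1},{"xyz":[0,0,0],"twist":[0,0,7],"jaw":1},{"xyz":[0,0,0],"twist":[0,0,7],"jaw":1},{"xyz":[0,0,0],"twist":[0,0,7],"jaw":1},{"xyz":[0,0,0],"twist":[0,0,7],"jaw":1},{"xyz":[0,0,0],"twist":[0,0,7],"jaw":1}])

```text
time_s: 9.17
tool_pos: [0.5446, 0.0708, 0.3107]
tool_rot: [180.0, -0.2, -18.8]
force: [-2.2, -2.5, 7.5]
grip_width: 0.0134
grasp_force: 60.0
```

```bash
python3 p.py; cp $(ls -t pics/*.png|head -1) pics/d.png
```

```text
t 9.1667 pos [0.5446 0.0708 0.3107] rot [ 1.7997e+02 -1.7000e-01 -1.8780e+01] F [-2.2 -2.5  7.5] M [-0.33  0.62  0.2 ] grip 0.0134 60.0
xyz cm [-0.07 -0.03 -0.01] twist [ 0.03 -0.17 -0.58]
[318.5        211.07692308] 26 [ 0.04654389 -0.0144723 ] 0.048741988620771594 -17.272489567187282
```

View pics/d.png

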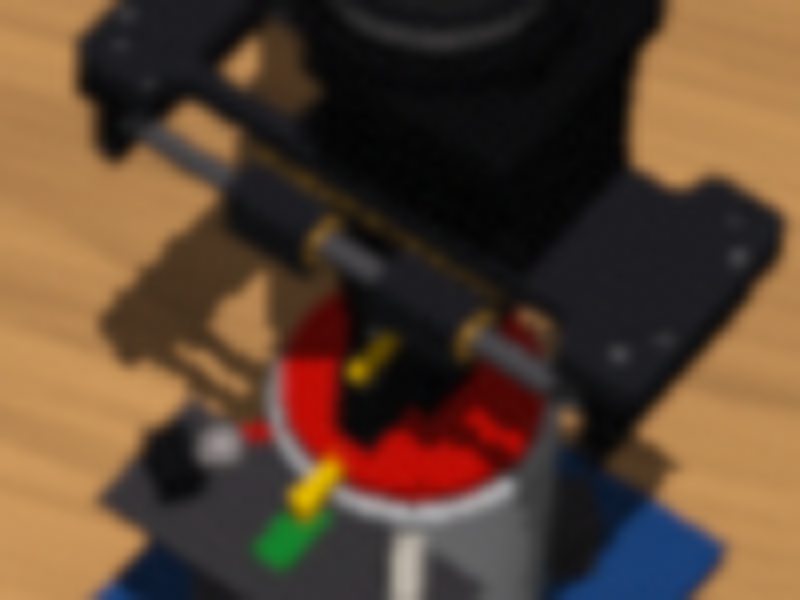

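The pointer at about (319,211) stands over the green mark at about (316,216). The lid is flush, and the wrist moment of 0.20 N m matches the spring at the green mark. I hold a moment, then hand in.

Emit:
servo_tool(plan=[{"xyz":[0,0,0],"twist":[0,0,0],"jaw":1},{"xyz":[0,0,0],"twist":[0,0,0],"jaw":1},{"xyz":[0,0,0],"twist":[0,0,0],"jaw":1},{"xyz":[0,0,0],"twist":[0,0,0],"jaw":1},{"xyz":[0,0,0],"twist":[0,0,0],"jaw":1},{"xyz":[0,0,0],"twist":[0,0,0],"jaw":1}])

```text
time_s: 9.72
tool_pos: [0.5446, 0.0708, 0.3107]
tool_rot: [180.0, -0.2, -18.8]
force: [-2.3, -3.0, 7.4]
grip_width: 0.0136
grasp_force: 60.0
```

```bash
python3 p.py; python3 -c "
from cell import env
print(env.sign_off())"
```

```text
t 9.7167 pos [0.5446 0.0708 0.3107] rot [ 1.7997e+02 -1.7000e-01 -1.8780e+01] F [-2.3 -3.   7.4] M [-0.31  0.63  0.23] grip 0.0136 60.0
xyz cm [-0.07 -0.03 -0.01] twist [ 0.03 -0.16 -0.58]
[318.5        211.07692308] 26 [ 0.04654389 -0.0144723 ] 0.048741988620771594 -17.272489567187282
the job is handed in; nothing more can be done
None
```

I seated the red lid, turned it to the green purge mark (pointer measured about 1° from it) and handed the job in at about 9.8 s with the gripper still holding it at 60 N; the hand-in returned no verdict.

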